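Clip the dust cover onto the vacuum chamber

TASK

The white dust cover has been laid on the vacuum chamber's top flange and is hooked on at one side only. Go round its rim with a fingertip, pressing down section by section, until all six sections have clicked home. Only press: leave the cover seated on the flange, do not lift it or pull it off, and leave the other things on the optical table where they stand.

Things in the scene. Friction and masses are not known exactly. Their poses are not given: they have to be found in the camera images.
- chamber: Cylindrical steel vacuum chamber, fixed to the table, its place and yaw varying. Origin: centre of its foot on the table; z up. Its top flange is 180 mm across and 12 mm thick, the level upper face 142 mm above the table. Side ports reach 134 mm from the axis to its +x, +y and -y, all below 110 mm height.
- cover: Loose white plastic cover, 190 mm across, 0.2 kg, lying on the flange, its skirt outside the flange's edge (1 mm play sideways). Origin: its centre, level with the flange face; z up, any yaw. A flat middle disc (112 mm across, top 7 mm above the origin) and a rim that slits part into six 60-degree sections: section 0 at its +x (small pull tab), section k at k x 60 degrees anticlockwise.
- section0 (a joint): Rim section 0 (56 to 95 mm from the cover's centre): angle about its inner edge. 0: sprung up, sloping upward, outer edge 11 mm too high. Grows when pressed; past 0.21 the skirt's bead snaps in under the flange; stop at 0.28; let go, it rests at 0.25, about level with the middle disc. Not snapped, it springs back. Sprung up at the start.
- section0_press (a point): Point on the top of rim section 0, mid-arc, 82 mm from the cover's centre; moves with the section: about 14 mm above the cover's origin when sprung up, 7 mm (149 mm above the table) when pressed to the stop. Pushed down here it snaps at roughly 6 to 12 N; nearer the inner edge it takes more. A lip 1 mm high runs along the outer 2 mm.
- section1 (a joint): Rim section 1 (56 to 95 mm from the cover's centre): angle about its inner edge. 0: sprung up, sloping upward, outer edge 11 mm too high. Grows when pressed; past 0.21 the skirt's bead snaps in under the flange; stop at 0.28; let go, it rests at 0.25, about level with the middle disc. Not snapped, it springs back. Sprung up at the start.
- section1_press (a point): Point on the top of rim section 1, mid-arc, 82 mm from the cover's centre; moves with the section: about 14 mm above the cover's origin when sprung up, 7 mm (149 mm above the table) when pressed to the stop. Pushed down here it snaps at roughly 6 to 12 N; nearer the inner edge it takes more. A lip 1 mm high runs along the outer 2 mm.
- section2 (a joint): Rim section 2 (56 to 95 mm from the cover's centre): angle about its inner edge. 0: sprung up, sloping upward, outer edge 11 mm too high. Grows when pressed; past 0.21 the skirt's bead snaps in under the flange; stop at 0.28; let go, it rests at 0.25, about level with the middle disc. Not snapped, it springs back. Sprung up at the start.
- section2_press (a point): Point on the top of rim section 2, mid-arc, 82 mm from the cover's centre; moves with the section: about 14 mm above the cover's origin when sprung up, 7 mm (149 mm above the table) when pressed to the stop. Pushed down here it snaps at roughly 6 to 12 N; nearer the inner edge it takes more. A lip 1 mm high runs along the outer 2 mm.
- section3 (a joint): Rim section 3 (56 to 95 mm from the cover's centre): angle about its inner edge. 0: sprung up, sloping upward, outer edge 11 mm too high. Grows when pressed; past 0.21 the skirt's bead snaps in under the flange; stop at 0.28; let go, it rests at 0.25, about level with the middle disc. Not snapped, it springs back. Already hooked at the start.
- section3_press (a point): Point on the top of rim section 3, mid-arc, 82 mm from the cover's centre; moves with the section: about 14 mm above the cover's origin when sprung up, 7 mm (149 mm above the table) when pressed to the stop. Pushed down here it snaps at roughly 6 to 12 N; nearer the inner edge it takes more. A lip 1 mm high runs along the outer 2 mm.
- section4 (a joint): Rim section 4 (56 to 95 mm from the cover's centre): angle about its inner edge. 0: sprung up, sloping upward, outer edge 11 mm too high. Grows when pressed; past 0.21 the skirt's bead snaps in under the flange; stop at 0.28; let go, it rests at 0.25, about level with the middle disc. Not snapped, it springs back. Sprung up at the start.
- section4_press (a point): Point on the top of rim section 4, mid-arc, 82 mm from the cover's centre; moves with the section: about 14 mm above the cover's origin when sprung up, 7 mm (149 mm above the table) when pressed to the stop. Pushed down here it snaps at roughly 6 to 12 N; nearer the inner edge it takes more. A lip 1 mm high runs along the outer 2 mm.
- section5 (a joint): Rim section 5 (56 to 95 mm from the cover's centre): angle about its inner edge. 0: sprung up, sloping upward, outer edge 11 mm too high. Grows when pressed; past 0.21 the skirt's bead snaps in under the flange; stop at 0.28; let go, it rests at 0.25, about level with the middle disc. Not snapped, it springs back. Sprung up at the start.
- section5_press (a point): Point on the top of rim section 5, mid-arc, 82 mm from the cover's centre; moves with the section: about 14 mm above the cover's origin when sprung up, 7 mm (149 mm above the table) when pressed to the stop. Pushed down here it snaps at roughly 6 to 12 N; nearer the inner edge it takes more. A lip 1 mm high runs along the outer 2 mm.
- mirror_mount: Bystander, loose: a mirror in a square black mount (46 mm) on a post with a round 56 mm foot, 109 mm tall overall. Origin: centre of its underside (centre of its length for the driver).
- iris_post: Bystander, loose: a round black iris (45 mm) on the same kind of post with a 56 mm foot, 119 mm tall. Origin: centre of its underside (centre of its length for the driver).
- claw_clamp: Bystander, loose: a small C-shaped aluminium claw clamp with its bolt, about 40 x 22 x 42 mm, standing on the table. Origin: on its underside, near its middle.
- blank_flange: Bystander, loose: a small stepped steel blank flange, 55 mm across, 11 mm high, lying flat. Origin: centre of its underside (centre of its length for the driver).
- duster_can: Bystander, loose: a blue and white spray can, 52 mm across, 166 mm tall. Origin: centre of its underside (centre of its length for the driver).
- screw_tray: Bystander, loose: an open red plastic tray of screws, 150 x 105 x 30 mm. Origin: centre of its underside (centre of its length for the driver).
- ball_driver: Bystander, loose: a hex driver lying on its side, 190 mm long, handle 25 mm thick and black. Origin: on the table under its length, 15 mm from the handle's blade end.
Mind the look-alikes: they are no part of the job. Of the things like the cover, leave any that is yellow; of the rest the smaller one is meant.

How it is judged (in metres and radians):
At the end, for the whole second after the job is handed in: All six rim sections are clicked home (each past 0.225 rad, its bead under the flange's edge), and the cover still lies at rest on the flange: within 8 mm of where it was and of the chamber's axis, and level within 0.04 rad (value of joint each of section0, section1, section2, section3, section4, section5 above 0.225 rad and distance of cover from where it was at the start of the episode below 0.008 m and angle between cover's own z axis and vertical below 0.04 rad and horizontal distance between cover and chamber below 0.008 m and linear speed of cover below 0.02 m/s); the robot touches nothing.
It fails at once if the cover is lifted, tipped or dragged off its seat (moved by more than 15 mm or tilted by more than 0.15 rad) (distance of cover from where it was at the start of the episode above 0.015 m or angle between cover's own z axis and vertical above 0.15 rad).
It fails at once if another thing on the table is lifted, knocked over or moved by more than 30 mm (distance of any of mirror_mount, iris_post, claw_clamp, blank_flange, duster_can, screw_tray, ball_driver from where it was at the start of the episode above 0.03 m or angle between any of mirror_mount, iris_post, claw_clamp, blank_flange, duster_can, screw_tray, ball_driver's own z axis and vertical above 0.5 rad).
It also fails if it takes over 38 s, if anything falls off the work surface, if the arm or the gripper's body presses on something with over 40 N, if the wrist force passes 120 N, or if a joint passes its speed limit or range.

ROBOT

A 6-joint arm with a two-finger parallel gripper is mounted at the origin on the work surface. World frame = base frame: x ahead of the robot, y to its left, z up, the work surface at z = 0. Lengths are in mm, angles in rad, forces in N, time in s.
With the tool pointing down it reaches from about 325 to 775 mm from the base axis. Payload 5.5 kg.
Tool frame: the origin (TCP) lies at the very end of the fingers, on their centre line; the grasp point (between the pads) lies 19 mm behind it (r.grasp_offset is the distance from the TCP to the grasp point, in mm); z points along the fingers, x is the direction in which the jaws open and shut, and the axes are right-handed (so a half turn about z gives the same grasp; the last joint's range is limited). The gripper opens to 88 mm and grips with 3 to 60 N. Pads are 20 mm wide; open, the fingers measure 115 mm over their backs; the gripper's body (75 mm by 178 mm) begins 61 mm behind the grasp point.
Start: joints at [1.188, 0.091, 1.231, -0, 1.82, -0.057], TCP at [192.045, 568.45, 222.631] pointing down, gripper open.
Joint ranges: [-2.87, 2.87], [-0.86, 2.18], [0.17, 2.46], [-1.51, 4.65], [0.06, 2.69], [-2.65, 2.65]. Speed limits (rad/s): [2.57, 2.57, 3.01, 3.14, 3.14, 3.14].

INTERFACE

Orientations are given as a unit quaternion [x, y, z, w].
In Python, from cell import telemetry, eyes, r gives the robot as it stands.
- The arm moves only by the tool step_arm, never from a script. Its arguments are lists of equal length, an entry for each row: "jaw": the opening in per cent of the stroke, from 0 (shut) to 100 (fully open); "offset": the shift along the tool's x, y, z in m, a list of three; "turn": the turn about the tool's z in rad. A call has 1 to 10 rows; each row is the pose to reach, as a shift and turn from the pose commanded when the call began, along the tool's axes at that moment; what a row does not reach only later rows make up. A row lasts 1/8 s, in which the tool goes at most 62.5 mm and 10.7 degrees, less where a joint would pass 70% of its speed; a pose out of reach is approached as far as the arm can. A call with a gripper value outside its range is refused whole. The fingers move at their own pace and stop on an object; the grip force is fixed at half the most. Time passes only in rows, so rows that repeat a pose let the fingers close. It gives the time, the measured TCP pose, the force and the opening at its end, in the units of the state.
- telemetry.get_state(): the state, without advancing time (a new reading comes with each control period).
- eyes.camera(name): name is "scene" or "top" or "wrist"; returns the picture (420x560x3 uint8, blue, green, red); there is no depth.
- eyes.calibration(name): a dict with "mtx" (3x3 intrinsics, pixels), "k1" (the pictures are not rectified: a ray, as slopes to the right and down, at radius r is drawn at 1 + k1 r^2 times it, then the intrinsics apply), "R" (3x3) and "t" (3): a world point X has camera coordinates R X + t; the wrist camera has in their place "tool_from_camera" (4x4, takes a point from camera to tool coordinates, whose origin is the TCP and whose axes are the tool frame's). Camera axes: x right, y down, z forward; pixel columns grow to the right and rows downward; lengths in mm; the calibration is good to about 2 mm. A picture is of the moment at which its call begins: read the wrist's pose just before it. calibration takes no time and is no camera call.
- r.finish_job(): hands the job in, once; it reports no verdict.
The state is a dict: "clock": time; "joint_pos": joint angles; "qvel": joint speeds; "tau": joint torques, N m; "ee_pos": TCP position; "tcp_rot": TCP orientation; "wrist_force": force on the tool from outside, world axes, zero at the start; "torque": the same for the moment, N m; "gripper_width": opening from 0.0 (shut) to 1.0 (fully open).
Only numpy, scipy, OpenCV 4.12 (cv2) and the standard library are available. Lean on these libraries where they do the work, as an engineer would, in place of code of your own. Each camera call takes 0.05 s, during which the arm holds its last target.

## Working session

There is one attempt and no reset: what is moved stays moved. The work goes in short steps, Python scripts to look and compute and a tool call to move; the robot and the scene stay as the last step left them, time stands still between calls to the robot, and variables do not carry over. Pictures are saved under pics/ and viewed, and the job is handed in when it is done.

Besides the shell and the picture viewer there is one more tool, called after ">>>" as a command line: name --pt "numbers of a row" for each row, then --argument value for the rest. step_arm: Moves the arm, as the interface text tells. Its arguments: {"type":"object","properties":{"jaw":{"type":"array","items":{"type":"number"}},"offset":{"type":"array","items":{"type":"array","items":{"type":"number"}}},"turn":{"type":"array","items":{"type":"number"}}},"required":["jaw","offset","turn"]}

```bash
mkdir -p pics; ls
python3 - <<'E'
from cell import telemetry, eyes, r
import cv2
s=telemetry.get_state();print(s)
for n in("scene","top"):
    cv2.imwrite(f"pics/{n}0.png",eyes.camera(n)); c=eyes.calibration(n);print(n,c)
print(eyes.calibration("wrist"))
E
```

```text
pics
{'clock': 0.0, 'joint_pos': array([ 1.18829125e+00,  9.18483135e-02,  1.23186346e+00, -2.39626379e-05,
        1.81979535e+00, -5.66873430e-02]), 'qvel': array([-4.10325881e-04,  1.16638920e-05, -7.30724786e-04, -5.93651363e-04,
       -8.61665860e-04,  9.11367522e-04]), 'tau': array([ 6.99719271e-05, -4.46457016e+01, -4.06443036e+01,  6.99667353e-02,
        2.95662554e-02, -1.47504061e-04]), 'ee_pos': array([191.94305073, 568.16117393, 221.52585902]), 'tcp_rot': array([ 8.12430909e-01,  5.83056688e-01, -8.01832275e-04,  5.22971740e-04]), 'wrist_force': array([-0.28312553,  0.43218486,  0.57900904]), 'torque': array([ 0.00710734, -0.01393329,  0.02878329]), 'gripper_width': 0.9996846043706298}
scene {'mtx': array([[425.28955864,   0.        , 287.08955499],
       [  0.        , 425.28955864, 212.90058333],
       [  0.        ,   0.        ,   1.        ]]), 'k1': -0.010527278198203304, 'R': array([[ 0.27836859,  0.96035698, -0.01501305],
       [ 0.76189875, -0.23030715, -0.60536676],
       [-0.58482581,  0.15707667, -0.79580506]]), 't': array([-165.52660111, -291.43820036, 
[... 274 characters left out ...]
0.99563196,  0.00396983, -0.09328048],
       [ 0.09322127, -0.01313145, -0.99555882]]), 't': array([  35.6315447 ,  503.5073501 , 1168.91241975])}
{'mtx': array([[351.54522261,   0.        , 276.13315043],
       [  0.        , 351.54522261, 213.80966512],
       [  0.        ,   0.        ,   1.        ]]), 'k1': 0.025975380834815615, 'tool_from_camera': array([[ 9.99999846e-01,  1.81430540e-04,  5.24014622e-04,
        -3.78844608e-01],
       [-3.33570712e-04,  9.51689349e-01,  3.07062324e-01,
        -8.56118819e+01],
       [-4.42988651e-04, -3.07062452e-01,  9.51689264e-01,
        -1.62022530e+02],
       [ 0.00000000e+00,  0.00000000e+00,  0.00000000e+00,
         1.00000000e+00]])}
```

View pics/scene0.png

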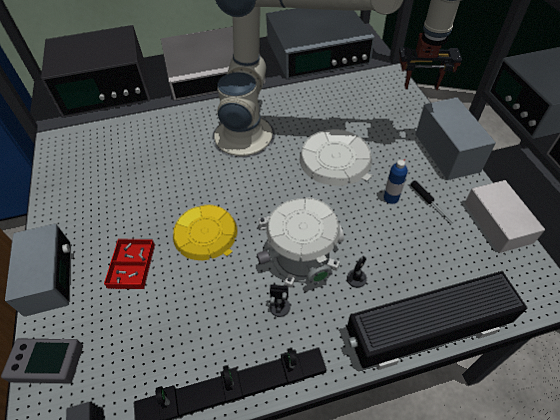

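View pics/top0.png

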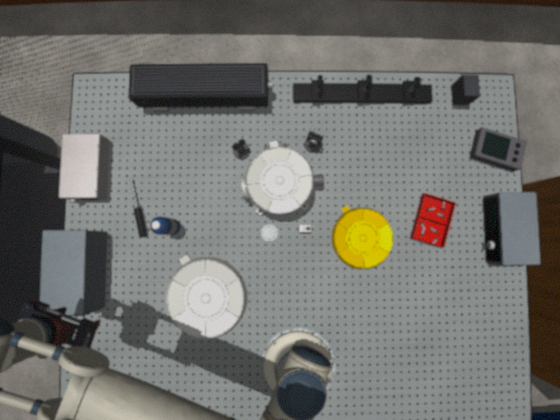

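Three disc-shaped covers show in the top view: yellow (363,238), a large white one on the table (206,298), and a white one on the chamber (280,180). The last is meant: it is white, the smaller of the two whites once its height is allowed for, and it sits on the flange. I'll confirm with enlarged crops.

Run:
```python
import cv2
a=cv2.imread("pics/top0.png")[130:230,225:345];b=cv2.imread("pics/scene0.png")[185:285,250:360]
cv2.imwrite("pics/topc.png",cv2.resize(a,None,fx=6,fy=6,interpolation=cv2.INTER_CUBIC))
cv2.imwrite("pics/scenec.png",cv2.resize(b,None,fx=6,fy=6,interpolation=cv2.INTER_CUBIC))
```

```text
(no output)
```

View pics/topc.png

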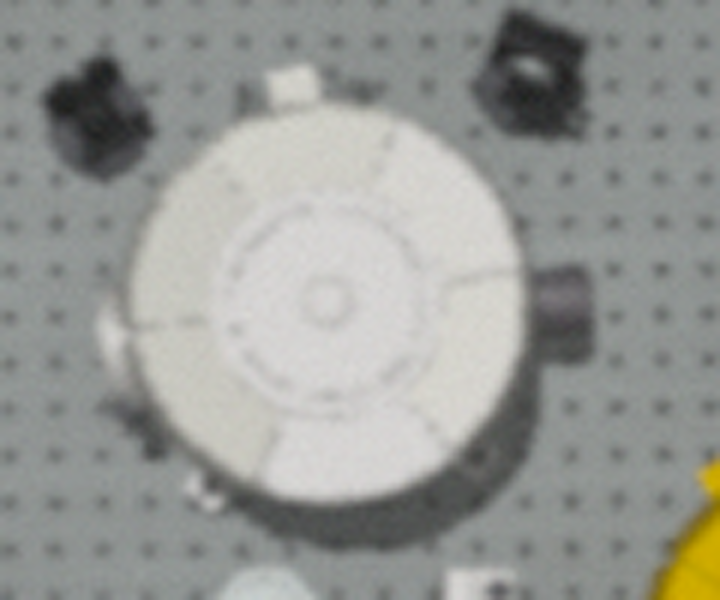

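View pics/scenec.png

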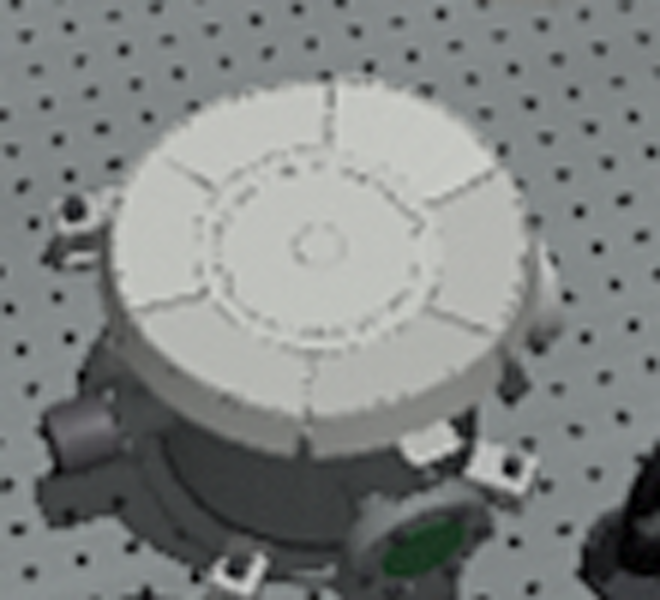

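```bash
cat > h.py <<'E'
import numpy as np, cv2
def ray2z(c,uv,z,Rt=None):
    K=c["mtx"];p=np.array([(uv[0]-K[0,2])/K[0,0],(uv[1]-K[1,2])/K[1,1]])
    u=cv2.undistortPoints(np.array([[uv]],float),K,np.array([c["k1"],0,0,0.])).ravel()
    d=np.array([u[0],u[1],1.])
    R,t=Rt if Rt else (c["R"],c["t"])
    o=-R.T@t; w=R.T@d
    return o+w*(z-o[2])/w[2]
E
python3 - <<'E'
from h import *
from cell import eyes
ct=eyes.calibration("top");cs=eyes.calibration("scene")
T=lambda p:(p[0]/6+225-.4,p[1]/6+130-.4); S=lambda p:(p[0]/6+250-.4,p[1]/6+185-.4)
C=ray2z(ct,T((327,300)),149);C2=ray2z(cs,S((319,245)),149);print(C,C2)
print("tab",[ (ray2z(ct,T((293,87)),z)-C) for z in(130,142)])
for p in [(388,145),(480,275),(430,432),(267,460),(175,325),(235,185)]:
    d=ray2z(ct,T(p),154)-C;print(p,np.hypot(*d[:2]),np.degrees(np.arctan2(d[1],d[0])))
print()
for p in [(330,100),(470,187),(465,320),(308,390),(165,300),(190,172)]:
    d=ray2z(cs,S(p),154)-C2;print(p,np.hypot(*d[:2]),np.degrees(np.arctan2(d[1],d[0])))
d=ray2z(cs,S((430,440)),140)-C2;print("tab",d,np.degrees(np.arctan2(d[1],d[0])))
for p,z in [((325,50+52),152),((325,500),150),((130,300),155),((526,300),155)]:print(ray2z(ct,T(p),z)-C)
E
```

```text
[559.61083991  53.73269097 149.        ] [561.6901136   55.54054267 149.        ]
tab [array([107.33996627,  16.20488214, -19.        ]), array([104.29145604,  15.97205841,  -7.        ])]
(388, 145) 78.71256300754483 -21.679631545804547
(480, 275) 72.74421427256834 -81.4102097460435
(430, 432) 79.23276368161599 -142.85572728314412
(267, 460) 81.01019009489816 159.6545498622296
(175, 325) 72.2274943838576 99.85456630991573
(235, 185) 69.22230538714183 38.547261719896724

(330, 100) 79.12744267010002 158.9215457965079
(470, 187) 73.98155635067405 95.90525877979994
(465, 320) 76.319671214458 38.443045098778434
(308, 390) 79.58965568377674 -20.861733286230642
(165, 300) 75.35761207100128 -80.72293151904614
(190, 172) 68.94160456725655 -139.33793043232333
tab [104.85239609  16.69421579  -9.        ] 9.04649247993808
[94.44469678  0.62188934  3.        ]
[-94.45462951   1.25650127   1.        ]
[-0.60957478 92.19328626  6.        ]
[ -1.22312848 -93.34139282   6.        ]
```

Centre is about (560.6, 54.6) from both cameras, within 3 mm of each other. The outer radius reads 93–95 mm, matching 95. The slits at about -21° + 60k and the tab at 9° give a yaw of about 9°. Next I go above it and refine with the wrist camera.

```bash
cat >> h.py <<'E'
from scipy.spatial.transform import Rotation as Ro
def off(fromp,top,q):
    v=Ro.from_quat(q).as_matrix()
    x=v[:,0].copy();x[2]=0;x/=np.linalg.norm(x);z=np.array([0,0,-1.]);y=np.cross(z,x)
    d=np.array(top,float)-np.array(fromp,float)
    return np.round(np.array([d@x,d@y,d@z])/1000,4)
E
python3 - <<'E'
from h import *
from cell import telemetry
s=telemetry.get_state();q=s["tcp_rot"]
print(off([192,568.4,222.6],[561,55,300],q), Ro.from_quat(q).as_matrix().round(4))
E
```

```text
[-0.3683  0.5139 -0.0774] [[ 3.200e-01  9.474e-01 -6.000e-04]
 [ 9.474e-01 -3.200e-01 -1.600e-03]
 [-1.800e-03 -1.000e-04 -1.000e+00]]
```

>>> step_arm --jaw '[0,0,0,0,0,0,0,0,0,0]' --pt "-0.02 0.03 -0.03" --pt "-0.05 0.07 -0.06" --pt "-0.09 0.12 -0.077" --pt "-0.125 0.17 -0.077" --pt "-0.16 0.22 -0.077" --pt "-0.195 0.27 -0.077" --pt "-0.23 0.32 -0.077" --pt "-0.265 0.37 -0.077" --pt "-0.3 0.42 -0.077" --pt "-0.335 0.467 -0.077" --turn '[0,0,0,0,0,0,0,0,0,0]'

```text
clock: 1.35
ee_pos: [528.1, 99.7, 299.1]
tcp_rot: [0.813, 0.583, -0.0, -0.0]
wrist_force: [0.2, 0.2, 0.6]
gripper_width: 0.008
```

>>> step_arm --jaw '[0,0,0]' --pt "-0.017 0.025 0" --pt "-0.033 0.047 0" --pt "-0.033 0.047 0" --turn '[0,0,0]'

```text
clock: 1.72
ee_pos: [561.7, 53.9, 298.3]
tcp_rot: [0.813, 0.582, -0.001, -0.001]
wrist_force: [0.0, 0.3, -0.3]
gripper_width: 0.004
```

Run:
```python
from cell import telemetry, eyes
import cv2
s=telemetry.get_state();print(s["clock"],s["ee_pos"],s["tcp_rot"],s["wrist_force"],s["gripper_width"],s["joint_pos"])
im=eyes.camera("wrist");cv2.imwrite("pics/w1r.png",im)
cv2.imwrite("pics/w1.png",cv2.resize(im,None,fx=1.42,fy=1.42,interpolation=cv2.INTER_CUBIC))
```

```text
1.725 [561.67188488  53.88245076 298.29662932] [ 8.13199174e-01  5.81984353e-01 -9.93583933e-04 -5.73559581e-04] [ 0.04487331  0.32076244 -0.34329513] 0.004466505353144241 [ 3.54345954e-02  2.57535255e-02  1.16361492e+00 -1.53808535e-04
  1.95451427e+00 -1.20695725e+00]
```

View pics/w1.png

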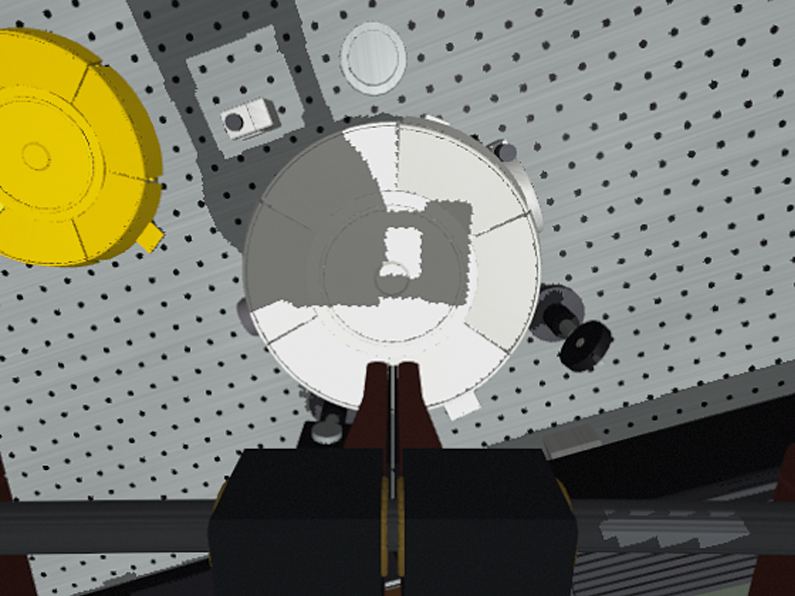

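The picture shows the white cover's centre ring at (392,278), the tab at (463,404), and slits towards (398,140), (270,205), (280,337), (495,343) and (520,220).

Run:
```python
from h import *
from cell import eyes
c=eyes.calibration("wrist");M=c["tool_from_camera"]
q=[0.813199,0.581984,-0.00099,-0.00057];p=np.array([561.67,53.88,298.3])
Rw=Ro.from_quat(q).as_matrix();Rc=Rw@M[:3,:3];o=Rw@M[:3,3]+p
R=Rc.T;t=-R@o
f=lambda u,z:ray2z(c,(u[0]/1.42-.15,u[1]/1.42-.15),z,(R,t))
C=f((392,278),149);print(C)
for u in[(398,140),(270,205),(280,337),(495,343),(520,220)]:
    d=f(u,156)-C;print(np.hypot(*d[:2]),np.degrees(np.arctan2(d[1],d[0])))
d=f((463,404),142)-C;print(d,np.degrees(np.arctan2(d[1],d[0])))
# rim extremes
for u in[(243,265),(540,270)]:print(f(u,155)-C)
Cc=np.array([560.9,54.5]);yaw=np.radians(9.0)
for k in[0,1,2,3,4,5]:
    a=yaw+k*np.pi/3;P=Cc+78*np.array([np.cos(a),np.sin(a)])
    print(k,P.round(1),off([*p[:2],298.3],[*P,172],q))
```

```text
[558.68633961  54.30197305 149.        ]
84.29035892695732 158.8242439590299
87.13369919473884 -141.53233914837904
82.48297624853281 -81.3560537585434
79.68155730147654 39.20821258479397
86.49618794400916 97.37053621131314
[106.17942108  17.4325051   -7.        ] 9.323624796275748
[-39.44052102 -85.02982022   6.        ]
[23.54379235 90.08419152  6.        ]
0 [637.9  66.7] [0.0367 0.0681 0.1263]
1 [588.9 127.3] [0.0783 0.002  0.1263]
2 [511.8 115.1] [ 0.0419 -0.0669  0.1263]
3 [483.9  42.3] [-0.0361 -0.0699  0.1263]
4 [532.9 -18.3] [-0.0776 -0.0039  0.1263]
5 [610.   -6.1] [-0.0412  0.0651  0.1263]
```

>>> step_arm --jaw '[0,0,0,0,0,0,0,0,0]' --pt "0.018 0.033 0.04" --pt "0.036 0.067 0.09" --pt "0.036 0.067 0.12" --pt "0.036 0.067 0.132" --pt "0.036 0.067 0.136" --pt "0.036 0.067 0.14" --pt "0.036 0.067 0.144" --pt "0.036 0.067 0.147" --pt "0.036 0.067 0.147" --turn '[0,0,0,0,0,0,0,0,0]'

```text
clock: 2.9
ee_pos: [637.3, 68.1, 154.7]
tcp_rot: [0.812, 0.583, 0.002, 0.001]
wrist_force: [3.5, 0.3, 5.2]
gripper_width: 0.007
```

>>> step_arm --jaw '[0,0,0,0]' --pt "0 0 0.002" --pt "0 0 0.004" --pt "0 0 0.005" --pt "0 0 0.005" --turn '[0,0,0,0]'

```text
clock: 3.4
ee_pos: [637.0, 68.0, 149.1]
tcp_rot: [0.812, 0.583, 0.001, 0.001]
wrist_force: [2.4, 0.5, 10.0]
gripper_width: 0.005
```

>>> step_arm --jaw '[0,0,0]' --pt "0 0 0.0015" --pt "0 0 0.003" --pt "0 0 0.003" --turn '[0,0,0]'

```text
clock: 3.78
ee_pos: [637.1, 68.0, 148.9]
tcp_rot: [0.812, 0.583, 0.002, 0.001]
wrist_force: [-1.7, -0.3, 15.2]
gripper_width: 0.009
```

>>> step_arm --jaw '[0,0,0,0,0,0,0,0,0,0]' --pt "0 0 -0.025" --pt "0.02 -0.033 -0.027" --pt "0.042 -0.066 -0.025" --pt "0.042 -0.066 -0.018" --pt "0.042 -0.066 -0.012" --pt "0.042 -0.066 -0.008" --pt "0.042 -0.066 -0.005" --pt "0.042 -0.066 -0.003" --pt "0.042 -0.066 -0.001" --pt "0.042 -0.066 -0.001" --turn '[0,0,0,0,0,0,0,0,0,0]'

```text
clock: 5.03
ee_pos: [588.2, 128.7, 148.9]
tcp_rot: [0.813, 0.583, 0.002, 0.001]
wrist_force: [-3.7, 2.2, 14.2]
gripper_width: 0.005
```

Run:
```python
from cell import telemetry, eyes
import cv2
s=telemetry.get_state();print(s["clock"],s["ee_pos"],s["wrist_force"])
im=eyes.camera("wrist")
cv2.imwrite("pics/w2.png",cv2.resize(im,None,fx=1.42,fy=1.42,interpolation=cv2.INTER_CUBIC))
```

```text
5.025 [588.15987471 128.66436039 148.94227182] [-3.7410278   2.24942943 14.15341063]
```

View pics/w2.png

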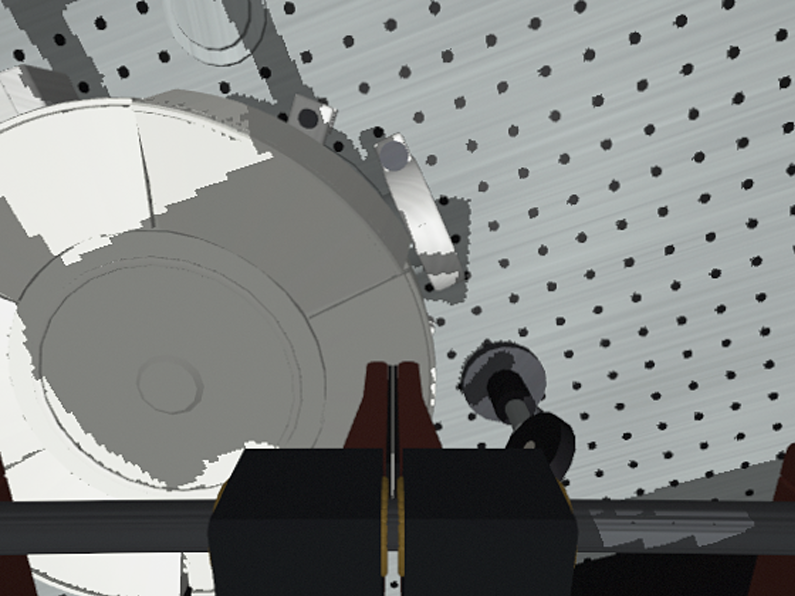

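The finger sits mid-section 1 (392,370), at the stop and 14 N. Next is section 2.

>>> step_arm --jaw '[0,0,0,0,0,0,0,0,0,0]' --pt "0 0 -0.025" --pt "-0.018 -0.034 -0.027" --pt "-0.036 -0.069 -0.025" --pt "-0.036 -0.069 -0.018" --pt "-0.036 -0.069 -0.012" --pt "-0.036 -0.069 -0.008" --pt "-0.036 -0.069 -0.005" --pt "-0.036 -0.069 -0.002" --pt "-0.036 -0.069 0" --pt "-0.036 -0.069 0" --turn '[0,0,0,0,0,0,0,0,0,0]'

```text
clock: 6.32
ee_pos: [511.3, 117.3, 148.9]
tcp_rot: [0.812, 0.583, 0.001, 0.0]
wrist_force: [-6.6, 1.4, 16.3]
gripper_width: 0.011
```

>>> step_arm --jaw '[0,0,0,0,0,0,0,0,0,0]' --pt "0 0 -0.025" --pt "-0.03 0.016 -0.027" --pt "-0.075 0.04 -0.027" --pt "-0.12 0.063 -0.025" --pt "-0.12 0.063 -0.018" --pt "-0.12 0.063 -0.012" --pt "-0.12 0.063 -0.007" --pt "-0.12 0.063 -0.003" --pt "-0.12 0.063 0" --pt "-0.12 0.063 0" --turn '[0,0,0,0,0,0,0,0,0,0]'

```text
clock: 7.58
ee_pos: [532.1, -16.7, 149.0]
tcp_rot: [0.812, 0.584, 0.001, 0.002]
wrist_force: [-4.4, -3.0, 14.5]
gripper_width: 0.006
```

Section 4 is at its stop. Next is section 5: d = (0.0365, 0.069).

>>> step_arm --jaw '[0,0,0,0,0,0,0,0,0,0]' --pt "0 0 -0.025" --pt "0.018 0.034 -0.027" --pt "0.036 0.069 -0.025" --pt "0.036 0.069 -0.018" --pt "0.036 0.069 -0.012" --pt "0.036 0.069 -0.008" --pt "0.036 0.069 -0.005" --pt "0.036 0.069 -0.002" --pt "0.036 0.069 0" --pt "0.036 0.069 0" --turn '[0,0,0,0,0,0,0,0,0,0]'

```text
clock: 8.82
ee_pos: [608.7, -5.2, 149.1]
tcp_rot: [0.813, 0.583, 0.002, 0.002]
wrist_force: [-1.4, 0.6, 10.1]
gripper_width: 0.005
```

>>> step_arm --jaw '[0,0,0,0,0,0,0,0,0,0]' --pt "0 0 0.002" --pt "0 0 0.004" --pt "0 0 0.004" --pt "0 0 -0.015" --pt "0 0 -0.05" --pt "0.02 -0.03 -0.09" --pt "0.0415 -0.064 -0.13" --pt "0.0415 -0.064 -0.154" --pt "0.0415 -0.064 -0.154" --pt "0.0415 -0.064 -0.154" --turn '[0,0,0,0,0,0,0,0,0,0]'

```text
clock: 10.07
ee_pos: [560.8, 54.5, 297.9]
tcp_rot: [0.813, 0.583, -0.001, -0.001]
wrist_force: [0.3, 0.1, -0.7]
gripper_width: 0.009
```

Run:
```python
from cell import telemetry, eyes
import cv2
s=telemetry.get_state();print(s["clock"],s["ee_pos"],s["wrist_force"])
im=eyes.camera("wrist")
cv2.imwrite("pics/w3.png",cv2.resize(im,None,fx=1.42,fy=1.42,interpolation=cv2.INTER_CUBIC))
im=eyes.camera("scene");cv2.imwrite("pics/s3.png",cv2.resize(im[185:285,250:360],None,fx=6,fy=6,interpolation=cv2.INTER_CUBIC))
```

```text
10.075 [560.811575    54.45707351 297.89406414] [ 0.32635813  0.11088445 -0.67107599]
```

View pics/w3.png

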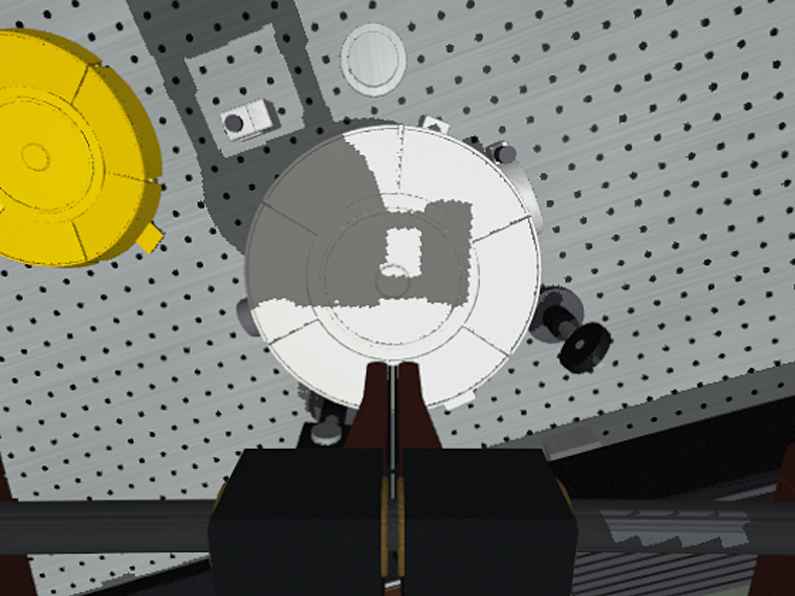

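View pics/s3.png

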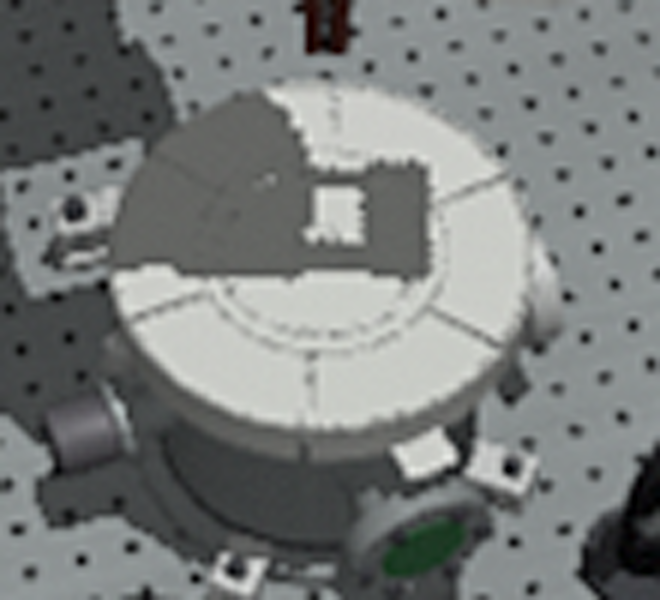

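Lit sections 0, 1, 2, 3 and 5 now share one shade, and the slit lines look continuous. Section 4 lies in shadow at left (280,270), so I'll probe it at z of about 153. A sprung section would push back there; a seated one would not.

>>> step_arm --jaw '[0,0,0,0,0,0,0]' --pt "-0.039 -0.002 0.04" --pt "-0.078 -0.005 0.09" --pt "-0.078 -0.005 0.125" --pt "-0.078 -0.005 0.138" --pt "-0.078 -0.005 0.144" --pt "-0.078 -0.005 0.145" --pt "-0.078 -0.005 0.145" --turn '[0,0,0,0,0,0,0]'

```text
clock: 11.05
ee_pos: [532.1, -17.2, 156.1]
tcp_rot: [0.812, 0.583, 0.001, 0.001]
wrist_force: [-0.4, 0.2, 0.4]
gripper_width: 0.007
```

>>> step_arm --jaw '[0,0,0,0]' --pt "0 0 0.003" --pt "0 0 0.004" --pt "0 0 0.004" --pt "0 0 0.004" --turn '[0,0,0,0]'

```text
clock: 11.55
ee_pos: [531.4, -17.5, 150.7]
tcp_rot: [0.812, 0.583, 0.0, 0.0]
wrist_force: [0.3, -0.0, 0.2]
gripper_width: 0.006
```

No force at z = 150.7, so section 4 is seated. I'll probe the others the same way.

>>> step_arm --jaw '[0,0,0,0,0,0,0]' --pt "0 0 -0.015" --pt "0.018 0.034 -0.02" --pt "0.036 0.069 -0.015" --pt "0.036 0.069 -0.005" --pt "0.036 0.069 0" --pt "0.036 0.069 0" --pt "0.036 0.069 0" --turn '[0,0,0,0,0,0,0]'

```text
clock: 12.42
ee_pos: [607.8, -5.6, 151.8]
tcp_rot: [0.812, 0.583, 0.0, 0.0]
wrist_force: [-0.4, 0.2, 0.3]
gripper_width: 0.004
```

>>> step_arm --jaw '[0,0,0,0,0,0,0]' --pt "0 0 -0.015" --pt "0.038 0.002 -0.02" --pt "0.077 0.003 -0.015" --pt "0.077 0.003 -0.005" --pt "0.077 0.003 0" --pt "0.077 0.003 0" --pt "0.077 0.003 0" --turn '[0,0,0,0,0,0,0]'

```text
clock: 13.3
ee_pos: [635.7, 65.6, 151.2]
tcp_rot: [0.813, 0.583, 0.0, 0.0]
wrist_force: [0.7, -0.3, -0.3]
gripper_width: 0.004
```

>>> step_arm --jaw '[0,0,0,0,0,0,0]' --pt "0 0 -0.015" --pt "0.021 -0.033 -0.02" --pt "0.042 -0.066 -0.015" --pt "0.042 -0.066 -0.005" --pt "0.042 -0.066 0" --pt "0.042 -0.066 0" --pt "0.042 -0.066 0" --turn '[0,0,0,0,0,0,0]'

```text
clock: 14.18
ee_pos: [587.1, 126.6, 150.8]
tcp_rot: [0.813, 0.583, -0.0, 0.0]
wrist_force: [-0.2, -0.3, 0.2]
gripper_width: 0.006
```

>>> step_arm --jaw '[0,0,0,0,0,0,0]' --pt "0 0 -0.015" --pt "-0.018 -0.034 -0.02" --pt "-0.036 -0.069 -0.015" --pt "-0.036 -0.069 -0.005" --pt "-0.036 -0.069 0" --pt "-0.036 -0.069 0" --pt "-0.036 -0.069 0" --turn '[0,0,0,0,0,0,0]'

```text
clock: 15.05
ee_pos: [510.4, 115.5, 150.7]
tcp_rot: [0.812, 0.583, -0.0, -0.0]
wrist_force: [-0.2, -0.3, -0.4]
gripper_width: 0.007
```

>>> step_arm --jaw '[0,0,0,0,0,0,0]' --pt "0 0 -0.015" --pt "-0.038 -0.002 -0.02" --pt "-0.077 -0.003 -0.015" --pt "-0.077 -0.003 -0.005" --pt "-0.077 -0.003 0" --pt "-0.077 -0.003 0" --pt "-0.077 -0.003 0" --turn '[0,0,0,0,0,0,0]'

```text
clock: 15.92
ee_pos: [482.5, 44.2, 150.8]
tcp_rot: [0.812, 0.584, 0.0, -0.0]
wrist_force: [0.4, -0.0, -0.7]
gripper_width: 0.002
```

All six are seated, with no force at about 151 mm. Now I retreat and check the view.

>>> step_arm --jaw '[0,0,0,0,0,0,0,0]' --pt "0 0 -0.03" --pt "0 0 -0.08" --pt "0 0 -0.13" --pt "0.03 0.04 -0.15" --pt "0.06 0.04 -0.15" --pt "0.1 0.04 -0.15" --pt "0.1 0.04 -0.15" --pt "0.1 0.04 -0.15" --turn '[0,0,0,0,0,0,0,0]'

```text
clock: 16.92
ee_pos: [552.1, 125.5, 300.6]
tcp_rot: [0.812, 0.583, -0.0, 0.0]
wrist_force: [0.9, 0.5, 0.5]
gripper_width: 0.005
```

Run:
```python
from cell import telemetry, eyes
import cv2
s=telemetry.get_state();print(s["clock"],s["ee_pos"],s["wrist_force"],abs(s["qvel"]).max())
im=eyes.camera("scene");cv2.imwrite("pics/s4.png",cv2.resize(im,None,fx=1.42,fy=1.42,interpolation=cv2.INTER_CUBIC))
```

```text
16.925 [552.06798927 125.4750912  300.61351546] [0.85221392 0.51214636 0.53224946] 0.018968478295222625
```

View pics/s4.png

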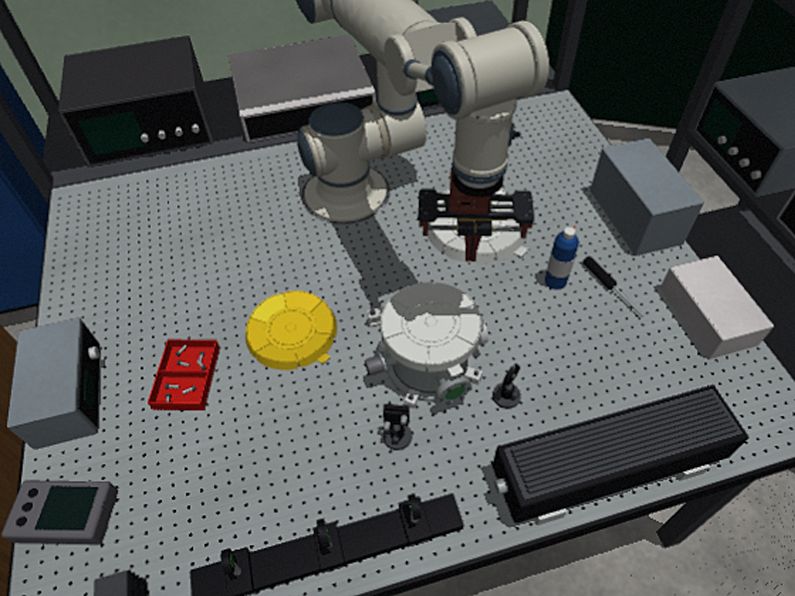

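The cover (430,325) sits flat on the chamber. The can, driver, iris, mirror and tray are where they were, and the arm is clear.

```bash
python3 -c "
from cell import r
print(r.finish_job())"
```

```text
the job is handed in; nothing more can be done
None
```

I pressed sections 0, 1, 2, 4 and 5 of the white cover on the chamber down to their stops, and the job is handed in. Section 3 was already hooked, so I left it unpressed. The fingertip reached about 149 mm with readings of 10–16 N.

**Sections:** Afterwards I lowered the fingertip to about 151–152 mm over all six. There was no contact force on any of them, so none had sprung back up.

**Cover and table:** In the last pictures the cover lies flat and centred on the flange. The can, driver, iris, mirror and tray stand where they were in the final view. The clamp and blank flange looked unmoved in the earlier wrist picture. The arm was clear at about 300 mm, and the clock read about 17 s.

**Checks:** None failed. The only disagreement was the cover's centre, which the three cameras placed within about 3 mm of each other.

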